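Close an LED lamp housing on its dowels and hold it pressed

ROBOT

A 7-joint arm with a two-finger parallel gripper is mounted at the origin on the work surface. World frame = base frame: x ahead of the robot, y to its left, z up, the work surface at z = 0. Lengths are in mm, angles in degrees, forces in N, time in s.
With the tool pointing down it reaches from about 400 to 875 mm from the base axis. Payload 19.3 kg.
Tool frame: the origin (TCP) lies at the very end of the fingers, on their centre line; the grasp point (between the pads) lies 19 mm behind it; z points along the fingers, y is the line along which they close (so a half turn about z gives the same grasp; the last joint's range is limited). The gripper opens to 85 mm and grips with 20 to 120 N. Pads are 22 mm wide; open, the fingers measure 114 mm over their backs; the gripper's body (76 mm by 85 mm) begins 54 mm behind the grasp point. The pads swing forward as they close: fully open they stand 13 mm farther back than shut.
Start: joints at [-81.314, 29.874, -2.08, 91.645, 1.215, 58.505, -6.463], TCP at [137.511, 609.676, 231.291] pointing down, gripper open.
Joint ranges: [-166.77, 166.77], [-17.47, 122.26], [-85.68, 81.53], [9.62, 139.38], [-72.42, 252.41], [9.2, 110.78], [-144.41, 144.41]. Speed limits (degrees/s): [108.29, 108.29, 136.94, 136.94, 172.46, 172.46, 172.46].

INTERFACE

Orientations are given as a 3x3 rotation matrix whose columns are the frame's x, y, z axes.
In Python, from station import manip gives the robot as it stands. The module is installed in compiled form; this text tells all that it offers.
- The arm moves only by the tool arm_command, never from a script. Its argument "targets" is a list of rows, each an object with "delta_pos": the shift along the tool's x, y, z each as a share of 200 mm, from -1 to 1, a list of three; "delta_rot": the turn, a rotation vector about the tool's x, y, z each as a share of 60 degrees, from -1 to 1, a list of three; "fingers": the opening, from 0 (shut) to 1 (fully open). A call has 1 to 20 rows; each row shifts and turns the commanded pose from where the row before left it, along the tool's axes as they then stand; what a row does not reach is not made up. A row lasts 1/8 s, in which the tool goes at most 62.5 mm and 10.7 degrees, less where a joint would pass 70% of its speed; a pose out of reach is approached as far as the arm can. A call with a number of a shift or a turn outside -1 to 1 is refused whole. A call with a gripper value outside its range is refused whole. The fingers move at their own pace and stop on an object; "squeeze" is the grip in N (left out, the last holds). Time passes only in rows, so rows that do not move let the fingers close. It gives the time, the measured TCP pose, the force, the opening and the grip force at its end, in the units of the state.
- manip.get_state(): the state, without advancing time (a new reading comes with each control period).
- manip.get_image(name): name is "scene" or "side" or "wrist"; returns the picture (480x640x3 uint8, blue, green, red); there is no depth.
- manip.camera_info(name): a dict with "K" (3x3 intrinsics, pixels), "distortion" ([k1, k2, p1, p2, k3] as OpenCV has them; the pictures are not rectified), "eye" and "orientation" of the camera in the world. Camera axes: x right, y up, looking along -z (the intrinsics and any distortion apply to the point x, -y, -z); pixel columns grow to the right and rows downward; lengths in mm; the calibration is good to about 2 mm. A picture is of the moment at which its call begins: read the wrist's pose just before it. camera_info takes no time and is no camera call; for the wrist camera it gives the pose at the moment of the call.
- manip.sign_off(): hands the job in; it is judged then, once.
The state is a dict: "t": time; "qpos": joint angles; "joint_vel": joint speeds; "tau": joint torques, N m; "ee_pos": TCP position; "tool_rot": TCP orientation; "force": force on the tool from outside, world axes, zero at the start; "torque": the same for the moment, N m; "opening": opening from 0.0 (shut) to 1.0 (fully open); "grip_force": force on a finger pad.
Only numpy, scipy, OpenCV 4.12 (cv2) and the standard library are available. Lean on these libraries where they do the work, as an engineer would, in place of code of your own. Each camera call takes 0.05 s, during which the arm holds its last target. There are 200 camera calls.

TASK

Pull the sliding cradle all the way out from under the bridge of the assembly fixture, towards the handle side. Then pick up the finned heat-sink half and fit it on the lamp half in the cradle, wide hole on the thick dowel and narrow hole on the thin dowel, until the two faces sit flush. Finish while holding the pair pressed together with the gripper still on the heat sink, the sprung lamp half pushed more than half of its travel down and the cradle still fully out; leave the screwdriver, the spray can and the reflector alone.

Things in the scene. Friction and masses are not known exactly. Their poses are not given: they have to be found in the camera images.
- fixture: Grey steel fixture fixed to the table; base plate 12 mm high, x -135 to +165, y -65 to +65 mm. Origin on the table, below the centre of the lamp half when the cradle is fully out; +x points to the bridge, the cradle pulls out along -x. Bridge: x +72 to +152, y -74 to +74 mm, underside 88 and top 100 mm above the table, on two side walls 12 mm thick.
- cradle (a joint): Slide of the steel cradle along the fixture's -x, in m: 0 = fully in under the bridge, 0.11 = fully out against its stop. It stays where it is left; about 5 N of friction to move.
- handle (a point): Grip point of the cradle's handle, an upright dark steel tab 24 mm (along the slide, x) x 14 mm (across, y), from 24 to 76 mm above the table; this point is on its centre line, 56 mm above the table. Axes as the fixture's. It is 98 mm in -x from the lamp half's centre; grip it from above across its 14 mm width.
- lamp_half (a joint): How far the lamp half is pushed down on its springs in the cradle, in m: 0 = up, 0.012 = bottom stop. It takes about 5.5 N to start and 15 N at the bottom; the heat sink's weight alone does not move it.
- seat (a point): Centre of the flat upper face (124 x 80 mm, long side along x) of the lamp half, a black plastic block with a white LED board let in, that rides in the cradle; 60 mm above the table when up. Axes as the fixture's, z up. Two upright steel dowels stand on this face 48 mm either side of this point along x.
- dowel_big (a point): Foot of the thick dowel, on the seat face, at +x (bridge side): 14 mm diameter, 20 mm high, upper 8 mm tapered to 6 mm.
- dowel_small (a point): Foot of the thin dowel, on the seat face, at -x (handle side): 10 mm diameter, 20 mm high, upper 8 mm tapered to 4 mm.
- heatsink: Loose aluminium heat-sink half, 0.35 kg give or take: flat plate 124 (x) x 80 (y) x 8 mm with a block of fins 64 (x) x 44 (y) x 40 mm on the middle of its top, total height 48 mm. Lies plate down. Origin at the centre of the plate's underside (the face that goes on the lamp half), z up. Grip the fin block across its 44 mm width (y) with the fingertips above the plate.
- hole_big (a point): Centre of the wide through hole (16 mm) at the plate's underside, 48 mm in the heat sink's +x from its origin.
- hole_small (a point): Centre of the narrow through hole (12 mm) at the plate's underside, 48 mm in the heat sink's -x from its origin.
- screwdriver: Bystander: red-handled screwdriver 190 mm long, lying on the table. Leave alone.
- spray_can: Bystander: upright can, 54 mm diameter, 150 mm high. Origin under its centre. Leave alone.
- reflector: Bystander: small round aluminium lamp reflector cup, 68 mm across the rim, 40 mm high, standing mouth up. Origin under its centre. Leave alone.
Mind the look-alikes: they are no part of the job. What is shaped like the heatsink but black or blue is not meant.

How it is judged:
By the outcome, as a careful person would: the job done as asked, in the order asked, and still so for the second after the job is handed in, while the arm keeps its last pose, push and grip.
It also fails if it takes over 67 s, if anything falls off the work surface, if the arm or the gripper's body presses on something with over 40 N, if the wrist force passes 120 N, or if a joint passes its speed limit or range.

## Working session

There is one attempt and no reset: what is moved stays moved. The work goes in short steps, Python scripts to look and compute and a tool call to move; the robot and the scene stay as the last step left them, time stands still between calls to the robot, and variables do not carry over. Pictures are saved under pics/ and viewed, at most 10 in all, crops included, and the job is handed in when it is done.

Besides the shell and the picture viewer there is one more tool, called after "Emit:" as name(argument=value, ...), one argument or row to a line, values as JSON. arm_command: Moves the arm, as the interface text tells. Its arguments: {"type":"object","properties":{"targets":{"type":"array","items":{"type":"object","properties":{"delta_pos":{"type":"array","items":{"type":"number"}},"delta_rot":{"type":"array","items":{"type":"number"}},"fingers":{"type":"number"}}}},"squeeze":{"type":"number"}},"required":["targets"]}

```bash
mkdir -p pics; cat > h.py <<'E'
import numpy as np, cv2, json
from station import manip
def ray(info,uv):
    K=np.array(info["K"],float);d=np.array(info["distortion"],float)
    p=cv2.undistortPoints(np.array(uv,float).reshape(-1,1,2),K,d).reshape(-1,2)
    R=np.array(info["orientation"],float).reshape(3,3)
    return np.array(info["eye"],float), np.c_[p[:,0],-p[:,1],-np.ones(len(p))]@R.T
def onplane(info,uv,z):
    e,d=ray(info,uv); return e+d*((z-e[2])/d[:,2])[:,None]
def proj(info,P):
    R=np.array(info["orientation"],float).reshape(3,3)
    c=(np.array(P,float).reshape(-1,3)-np.array(info["eye"]))@R
    c=c*[1,-1,-1]
    return cv2.projectPoints(c,np.zeros(3),np.zeros(3),np.array(info["K"],float),np.array(info["distortion"],float))[0].reshape(-1,2)
E
python3 - <<'E'
from h import *
s=manip.get_state(); print(s)
for n in("scene","side","wrist"):
    i=manip.camera_info(n); print(n,i["eye"],np.round(i["orientation"],3).tolist(),np.round(i["K"],1).tolist(),i["distortion"])
    cv2.imwrite(f"pics/{n}0.png",manip.get_image(n))
E
```

```text
{'t': 0.0, 'qpos': array([-81.31327092,  29.90928691,  -2.0811246 ,  91.67160238,
         1.21402959,  58.50440975,  -6.46284479]), 'joint_vel': array([-0.03256601, -0.00036595, -0.05593866,  0.12210697, -0.02032783,
       -0.05385294, -0.05253376]), 'tau': array([-1.18391064e-03, -9.27110195e+01,  1.97867230e+00, -3.69939995e+01,
        1.75347581e-02,  8.20891379e-03,  5.18097079e-05]), 'ee_pos': array([137.4625335 , 609.36849297, 230.73798053]), 'tool_rot': array([[-9.75496307e-01,  2.20015737e-01, -1.73422302e-04],
       [ 2.20015794e-01,  9.75495700e-01, -1.09049895e-03],
       [-7.07542202e-05, -1.10193334e-03, -9.99999390e-01]]), 'force': array([ 0.58887626,  0.31299637, -0.22094544]), 'torque': array([-0.00458958,  0.00559369, -0.01722244]), 'grip_force': 0.0, 'opening': 1.0008503339916863}
scene [1151.93399956  540.97554801  835.86466274] [[-0.712, -0.486, 0.506], [0.702, -0.509, 0.498], [0.016, 0.71, 0.704]] [[541.7, 0.0, 316.6], [0.0, 541.7, 230.0], [0.0, 0.0, 1.0]] [-0.03198138  0.          0.          0.          0.        ]
side [324.15259152 714.67167569 870.19509922] [[-0.934, 0.262, -0.241], [-0.356, -0.664, 0.657], [0.012, 0.7, 0.714]] [[459.2, 0.0, 314.0], [0.0, 459.2, 249.3], [0.0, 0.0, 1.0]] [-0.05230283  0.          0.          0.          0.        ]
wrist [ 59.12469445 627.80914617 373.40637125] [[0.219, -0.926, -0.307], [0.976, 0.207, 0.07], [-0.001, -0.315, 0.949]] [[346.4, 0.0, 319.4], [0.0, 346.4, 238.7], [0.0, 0.0, 1.0]] [0.00610409 0.         0.         0.         0.        ]
```

View pics/scene0.png

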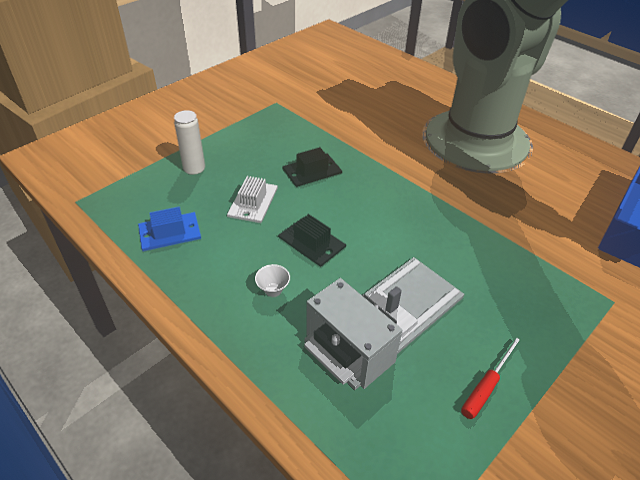

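View pics/side0.png

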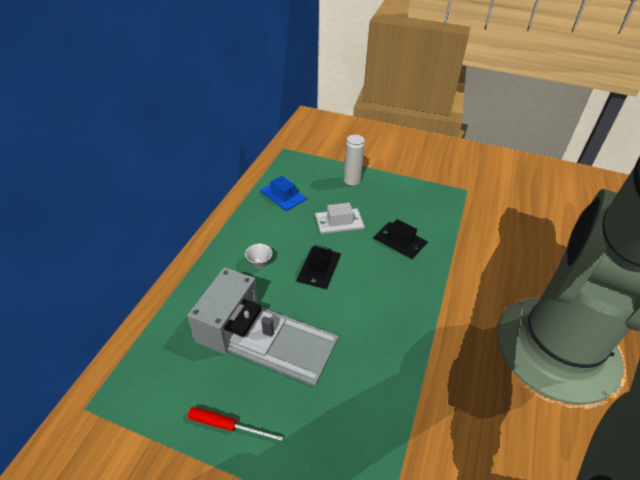

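The scene view shows the fixture around (370,320), its handle tab at (394,300), the aluminium heat sink at (253,198), black and blue look-alikes, the can, the cup and the screwdriver. The side view shows the fixture at (260,325), the handle at (268,322) and the heat sink at (340,217). I'll zoom in for corners.

```bash
python3 - <<'E'
from h import *
a=cv2.imread("pics/scene0.png");b=cv2.imread("pics/side0.png")
def c(im,x,y,w,h,k=3): return cv2.resize(im[y:y+h,x:x+w],None,fx=k,fy=k,interpolation=cv2.INTER_CUBIC)
o=np.zeros((600,800,3),np.uint8)
o[:345,:510]=c(a,300,255,170,115); o[:180,530:770]=c(a,220,165,60,45,4)
# side
o[350:590,:480]=c(b,180,265,160,120,2)[:240,:320].shape and cv2.resize(b[265:385,180:340],(480,240)) if False else cv2.resize(b[265:345,180:340],(480,240),interpolation=cv2.INTER_CUBIC)
o[200:360,530:770]=c(b,310,198,60,40,4)
cv2.imwrite("pics/z0.png",o)
E
```

```text
(no output)
```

View pics/z0.png

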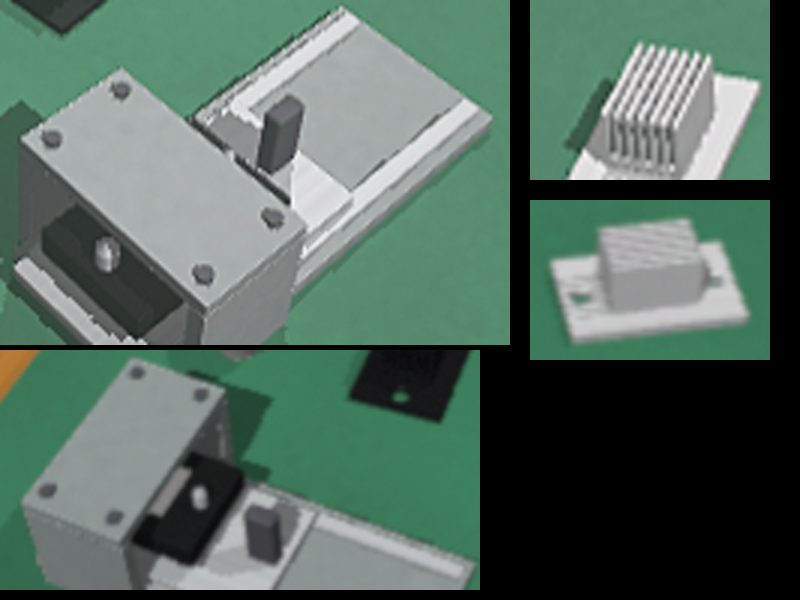

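```bash
python3 - <<'E'
from h import *
A=manip.camera_info("scene");B=manip.camera_info("side")
pr=lambda n,x:print(n,np.round(x,1).tolist())
def rect(P,n):
    P=np.array(P);pr(n+" c",P.mean(0)); 
    for i in range(4): e=P[(i+1)%4]-P[i]; print("  edge",round(np.linalg.norm(e),1),round(np.degrees(np.arctan2(e[1],e[0])),1))
rect(onplane(A,[(307.3,301.7),(340.7,278.3),(401.7,332.3),(369,357)],100),"bridgeA")
rect(onplane(B,[(225,267.7),(256,278.3),(222.7,330),(187.7,315)],100),"bridgeB")
pr("platefar",onplane(A,[(413.3,257.7),(463.7,294.3)],12))
pr("handleA",onplane(A,[(396,288.7)],76));pr("handleB",onplane(B,[(267.7,319)],76))
rect(onplane(B,[(315.5,213.5),(321.3,232.5),(364.5,226),(357.5,208.75)],8),"hsB")
rect(onplane(B,[(327.5,205),(350,203),(353.3,213.5),(329.5,215.5)],48),"finB")
ims=cv2.imread("pics/scene0.png")
for n,I in(("scene",A),("side",B)):
    im=cv2.imread(f"pics/{n}0.png"); h=cv2.cvtColor(im,cv2.COLOR_BGR2HSV)
    m=((h[...,1]<60)&(h[...,2]>110)).astype(np.uint8)
    k,l,st,c=cv2.connectedComponentsWithStats(m)
    for j in range(1,k):
        if st[j,4]>150: print(n,st[j].tolist(),c[j].round(1).tolist())
# scene heat-sink fin top corners
rect(onplane(A,[(220+110/4,165+45/4),(220+183/4,165+55/4),(220+147/4,165+120/4),(220+75/4,165+110/4)],48),"finA")
E
```

```text
bridgeA c [720.8, 208.4, 100.0]
  edge 78.8 177.4
  edge 148.5 85.6
  edge 73.4 -5.0
  edge 145.4 -92.3
bridgeB c [714.3, 207.9, 100.0]
  edge 79.0 177.9
  edge 148.0 89.1
  edge 85.3 -4.1
  edge 144.9 -93.3
platefar [[472.0, 154.3, 12.0], [477.1, 282.7, 12.0]]
handleA [[607.4, 209.8, 76.0]]
handleB [[610.4, 211.4, 76.0]]
hsB c [589.5, -213.9, 8.0]
  edge 80.0 122.1
  edge 123.4 -146.2
  edge 74.7 -57.9
  edge 123.4 31.4
finB c [590.5, -213.2, 48.0]
  edge 63.7 -150.5
  edge 44.9 119.2
  edge 65.7 28.8
  edge 44.2 -63.3
scene [118, 0, 123, 89, 7988] [180.2, 35.2]
scene [252, 0, 159, 52, 5383] [332.6, 17.9]
scene [414, 0, 39, 59, 1645] [432.5, 26.4]
scene [488, 8, 152, 127, 7312] [569.3, 79.2]
scene [174, 110, 31, 65, 1350] [189.8, 141.9]
scene [456, 125, 77, 46, 1640] [501.9, 150.7]
scene [227, 175, 51, 48, 1447] [252.6, 199.8]
scene [0, 188, 194, 292, 20182] [69.9, 382.1]
scene [307, 257, 158, 132, 8463] [387.3, 312.0]
scene [255, 264, 35, 33, 749] [271.5, 277.9]
scene [133, 338, 37, 35, 522] [152.1, 353.1]
scene [304, 341, 57, 49, 540] [334.1, 366.4]
scene [0, 370, 71, 110, 342] [35.2, 427.3]
side [316, 0, 68, 115, 5415] [342.3, 51.7]
side [462, 66, 148, 96, 9674] [529.9, 112.8]
side [592, 92, 48, 82, 2312] [621.9, 139.3]
side [344, 135, 20, 51, 838] [353.3, 159.4]
side [315, 202, 50, 32, 1125] [339.0, 218.5]
side [245, 243, 28, 21, 438] [258.2, 253.0]
side [600, 254, 40, 26, 239] [616.9, 267.4]
side [187, 268, 68, 86, 2690] [216.9, 307.3]
side [571, 281, 62, 80, 1617] [602.1, 310.2]
side [228, 309, 111, 77, 4437] [286.8, 347.1]
side [514, 338, 110, 66, 3635] [569.2, 377.7]
side [234, 424, 49, 17, 179] [258.7, 432.1]
finA c [590.1, -217.0, 48.0]
  edge 43.1 124.4
  edge 58.8 29.6
  edge 41.2 -55.4
  edge 58.8 -148.6
```

Emit:
arm_command(
  targets=[
    {"delta_pos": [-0.182,-0.104,0],"delta_rot": [0,0,0],"fingers": 1},
    {"delta_pos": [-0.182,-0.104,0],"delta_rot": [0,0,0],"fingers": 1},
    {"delta_pos": [-0.182,-0.104,0],"delta_rot": [0,0,0],"fingers": 1},
    {"delta_pos": [-0.182,-0.104,0],"delta_rot": [0,0,0],"fingers": 1},
    {"delta_pos": [-0.182,-0.104,0],"delta_rot": [0,0,0],"fingers": 1},
    {"delta_pos": [-0.182,-0.104,0],"delta_rot": [0,0,0],"fingers": 1},
    {"delta_pos": [-0.182,-0.104,0],"delta_rot": [0,0,0],"fingers": 1},
    {"delta_pos": [-0.182,-0.104,0],"delta_rot": [0,0,0],"fingers": 1},
    {"delta_pos": [-0.182,-0.104,0],"delta_rot": [0,0,0],"fingers": 1},
    {"delta_pos": [-0.182,-0.104,0],"delta_rot": [0,0,0],"fingers": 1},
    {"delta_pos": [-0.182,-0.104,0],"delta_rot": [0,0,0],"fingers": 1},
    {"delta_pos": [-0.182,-0.104,0],"delta_rot": [0,0,0],"fingers": 1},
    {"delta_pos": [-0.182,-0.104,0],"delta_rot": [0,0,0],"fingers": 1},
    {"delta_pos": [-0.182,-0.104,0],"delta_rot": [0,0,0],"fingers": 1},
    {"delta_pos": [0,0,0],"delta_rot": [0,0,-0.087],"fingers": 1},
    {"delta_pos": [0,0,0],"delta_rot": [0,0,-0.087],"fingers": 1},
    {"delta_pos": [0,0,0],"delta_rot": [0,0,0],"fingers": 1},
  ],
)

```text
t: 2.28
ee_pos: [570.5, 213.3, 231.1]
tool_rot: [[-0.999, 0.04, -0.0], [0.04, 0.999, -0.0], [0.0, -0.0, -1.0]]
force: [0.3, -0.4, -0.1]
opening: 1.003
grip_force: 0.0
```

```bash
python3 - <<'E'
from h import *
s=manip.get_state(); i=manip.camera_info("wrist"); im=manip.get_image("wrist")
cv2.imwrite("pics/w1.png",im); json.dump({k:np.array(v).tolist() for k,v in i.items()},open("w1.json","w"))
print(s["t"],s["ee_pos"],s["tool_rot"].round(4).tolist(),s["qpos"].round(1),i["eye"])
E
```

```text
2.275 [570.48829053 213.31568298 231.09299475] [[-0.9992, 0.0403, -0.0005], [0.0403, 0.9992, -0.0001], [0.0005, -0.0001, -1.0]] [-27.8  28.5   2.5  94.3  -1.4  57.2  62.8] [490.28208633 217.07478179 373.74057926]
```

View pics/w1.png

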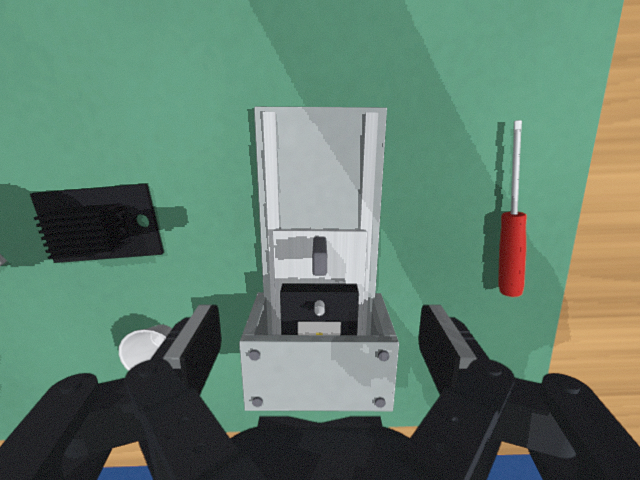

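```bash
python3 - <<'E'
from h import *
i=json.load(open("w1.json")); pr=lambda n,x:print(n,np.round(x,1).tolist())
pr("far",onplane(i,[(255,107.5),(387,107.5)],12))
pr("br",onplane(i,[(244.5,341.5),(397.5,341.5),(394,410),(246,410)],100))
im=cv2.imread("pics/w1.png"); g=cv2.cvtColor(im,cv2.COLOR_BGR2GRAY)
c=im[225:345,260:380]
cv2.imwrite("pics/z1.png",cv2.resize(c,(600,600),interpolation=cv2.INTER_CUBIC))
for y in (250,260,268): print(y,g[y,305:335].tolist())
print(g[228:285,320].tolist())
E
```

```text
far [[472.7, 154.7, 12.0], [477.7, 283.6, 12.0]]
br [[678.0, 140.5, 100.0], [683.5, 281.6, 100.0], [762.9, 280.5, 100.0], [757.2, 133.6, 100.0]]
250 [144, 143, 147, 148, 149, 147, 153, 124, 59, 53, 57, 61, 64, 59, 61, 62, 55, 56, 62, 58, 63, 95, 182, 196, 194, 194, 194, 194, 190, 192]
260 [213, 212, 213, 215, 216, 217, 223, 120, 75, 94, 113, 115, 111, 108, 114, 115, 117, 117, 114, 111, 114, 117, 175, 196, 196, 194, 193, 195, 191, 190]
268 [212, 212, 212, 215, 214, 216, 224, 122, 70, 92, 115, 111, 115, 114, 113, 114, 119, 117, 116, 119, 110, 115, 173, 198, 196, 192, 196, 195, 190, 191]
[180, 132, 125, 190, 211, 211, 211, 218, 152, 73, 54, 56, 62, 57, 59, 59, 62, 60, 58, 58, 55, 58, 62, 56, 67, 99, 106, 114, 116, 112, 111, 110, 115, 114, 112, 115, 116, 116, 116, 113, 114, 112, 118, 115, 118, 111, 106, 134, 210, 165, 144, 143, 147, 147, 150, 89, 27]
```

View pics/z1.png

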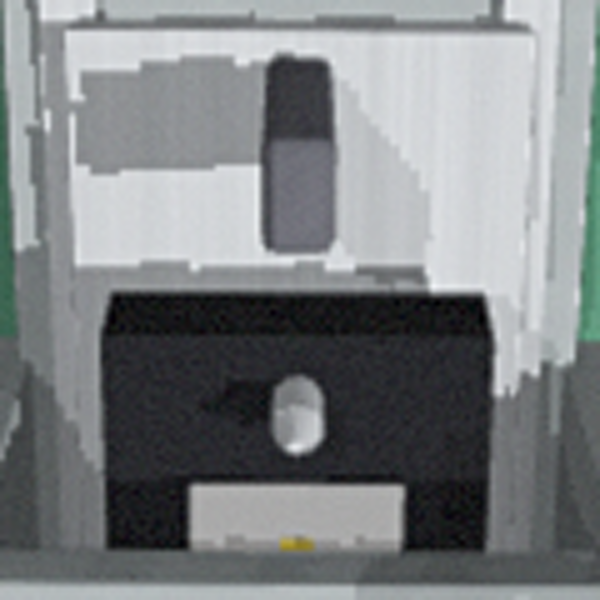

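The wrist view shows the tab's top face centred at pixel (320,264), the thin dowel at (319,308), the bridge's front edge at row 341 and the plate's far edge at row 107.

```bash
python3 - <<'E'
from h import *
i=json.load(open("w1.json"))
print(onplane(i,[(319.9,263.9),(319.9,252.7),(319.9,275)],76).round(1))
print("yaw", onplane(i,[(255.5,120),(264,320)],12).round(1), onplane(i,[(283.5,120)],12))
E
```

```text
[[613.5 212.7  76. ]
 [602.4 213.1  76. ]
 [624.7 212.2  76. ]]
yaw [[484.2 154.1  12. ]
 [709.5 142.3  12. ]] [[485.25291604 181.71363573  12.        ]]
```

Emit:
arm_command(
  targets=[
    {"delta_pos": [-0.207,0.004,0],"delta_rot": [0,0,0],"fingers": 0.5},
    {"delta_pos": [0,0,0.2],"delta_rot": [0,0,0],"fingers": 0.5},
    {"delta_pos": [0,0,0.2],"delta_rot": [0,0,0],"fingers": 0.5},
    {"delta_pos": [0,0,0.2],"delta_rot": [0,0,0],"fingers": 0.5},
    {"delta_pos": [0,0,0.2],"delta_rot": [0,0,0],"fingers": 0.5},
    {"delta_pos": [0,0,0.145],"delta_rot": [0,0,0],"fingers": 0.5},
    {"delta_pos": [0,0,0],"delta_rot": [0,0,0],"fingers": 0.5},
    {"delta_pos": [0,0,0],"delta_rot": [0,0,0],"fingers": 0},
    {"delta_pos": [0,0,0],"delta_rot": [0,0,0],"fingers": 0},
    {"delta_pos": [0,0,0],"delta_rot": [0,0,0],"fingers": 0},
    {"delta_pos": [0,0,0],"delta_rot": [0,0,0],"fingers": 0},
    {"delta_pos": [0,0,0],"delta_rot": [0,0,0],"fingers": 0},
  ],
  squeeze=50,
)

```text
t: 3.82
ee_pos: [612.8, 211.5, 44.0]
tool_rot: [[-0.999, 0.041, 0.002], [0.041, 0.999, -0.001], [-0.002, -0.001, -1.0]]
force: [-2.3, -6.6, 4.8]
opening: 0.156
grip_force: 50.4
```

Emit:
arm_command(
  targets=[
    {"delta_pos": [0.07,0,0],"delta_rot": [0,0,0],"fingers": 0},
    {"delta_pos": [0.07,0,0],"delta_rot": [0,0,0],"fingers": 0},
    {"delta_pos": [0.07,0,0],"delta_rot": [0,0,0],"fingers": 0},
    {"delta_pos": [0.07,0,0],"delta_rot": [0,0,0],"fingers": 0},
    {"delta_pos": [0.07,0,0],"delta_rot": [0,0,0],"fingers": 0},
    {"delta_pos": [0.07,0,0],"delta_rot": [0,0,0],"fingers": 0},
    {"delta_pos": [0.05,0,0],"delta_rot": [0,0,0],"fingers": 0},
    {"delta_pos": [0.02,0,0],"delta_rot": [0,0,0],"fingers": 0},
    {"delta_pos": [0.01,0,0],"delta_rot": [0,0,0],"fingers": 0},
    {"delta_pos": [0,0,0],"delta_rot": [0,0,0],"fingers": 0},
  ],
)

```text
t: 5.08
ee_pos: [513.4, 216.2, 44.0]
tool_rot: [[-0.999, 0.041, 0.003], [0.041, 0.999, 0.0], [-0.003, 0.001, -1.0]]
force: [2.3, -5.1, 4.4]
opening: 0.158
grip_force: 51.9
```

Emit:
arm_command(
  targets=[
    {"delta_pos": [0.01,0,0],"delta_rot": [0,0,0],"fingers": 0},
    {"delta_pos": [0.01,0,0],"delta_rot": [0,0,0],"fingers": 0},
    {"delta_pos": [0.01,0,0],"delta_rot": [0,0,0],"fingers": 0},
    {"delta_pos": [0,0,0],"delta_rot": [0,0,0],"fingers": 0},
  ],
)

```text
t: 5.58
ee_pos: [509.4, 216.4, 44.0]
tool_rot: [[-0.999, 0.042, 0.006], [0.042, 0.999, 0.001], [-0.006, 0.002, -1.0]]
force: [16.8, -4.5, -7.8]
opening: 0.155
grip_force: 50.0
```

Emit:
arm_command(
  targets=[
    {"delta_pos": [0,0,0],"delta_rot": [0,0,0],"fingers": 0.5},
    {"delta_pos": [0,0,0],"delta_rot": [0,0,0],"fingers": 0.5},
    {"delta_pos": [0,0,0],"delta_rot": [0,0,0],"fingers": 0.5},
    {"delta_pos": [0,0,-0.1],"delta_rot": [0,0,0],"fingers": 0.5},
    {"delta_pos": [0,0,-0.2],"delta_rot": [0,0,0],"fingers": 0.5},
    {"delta_pos": [0,0,-0.2],"delta_rot": [0,0,0],"fingers": 0.7},
    {"delta_pos": [0,0,-0.2],"delta_rot": [0,0,0],"fingers": 1},
    {"delta_pos": [-0.1,0,-0.2],"delta_rot": [0,0,0],"fingers": 1},
    {"delta_pos": [-0.15,0,0],"delta_rot": [0,0,0],"fingers": 1},
    {"delta_pos": [0,0,0],"delta_rot": [0,0,0],"fingers": 1},
    {"delta_pos": [0,0,0],"delta_rot": [0,0,0],"fingers": 1},
  ],
)

```text
t: 6.95
ee_pos: [555.3, 214.9, 222.0]
tool_rot: [[-0.999, 0.04, -0.001], [0.04, 0.999, -0.0], [0.001, -0.0, -1.0]]
force: [-1.2, -0.2, 0.7]
opening: 1.0
grip_force: 0.0
```

```bash
python3 - <<'E'
from h import *
s=manip.get_state(); i=manip.camera_info("wrist"); im=manip.get_image("wrist")
cv2.imwrite("pics/w2.png",im); json.dump({k:np.array(v).tolist() for k,v in i.items()},open("w2.json","w"))
print(s["t"],s["ee_pos"],s["force"].round(1))
O=np.array([607.5,213,0]);x=np.array([.9993,-.038,0])
uv=proj(i,[O+[0,0,60]-98*x,O+[0,0,60]-48*x,O+[0,0,80]-48*x,O+[0,0,60]+48*x,O+[0,0,80]+48*x,O+[0,0,100]+72*x]); print(uv.round())
c=im[190:430,200:440]; cv2.imwrite("pics/z2.png",cv2.resize(c,(600,600),interpolation=cv2.INTER_CUBIC))
E
```

```text
6.95 [555.33519749 214.86628847 221.96133218] [-1.2 -0.2  0.7]
[[319. 166.]
 [319. 222.]
 [319. 228.]
 [319. 314.]
 [319. 326.]
 [319. 361.]]
```

View pics/z2.png

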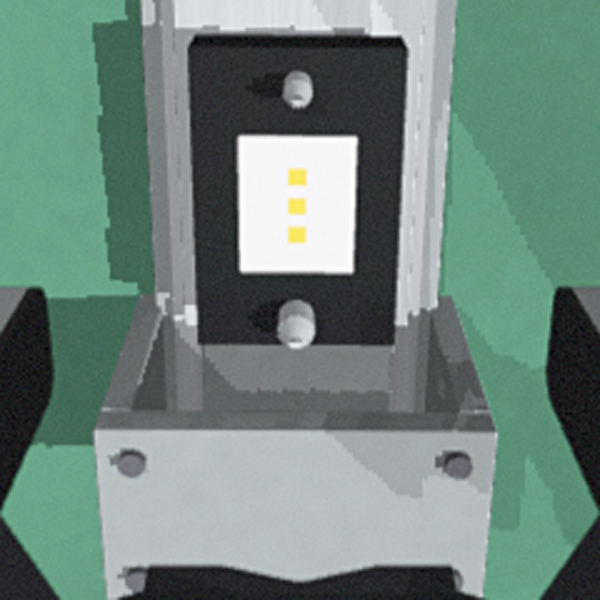

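The lamp half is now fully clear: seat face from crop row 50 to 345, LED board centred at crop (297,204), thin dowel at (298,90), thick dowel at (296,325).

```bash
python3 - <<'E'
from h import *
i=json.load(open("w2.json")); im=cv2.imread("pics/w2.png"); pr=lambda n,x:print(n,np.round(x,1).tolist())
h=cv2.cvtColor(im,cv2.COLOR_BGR2HSV)
P=onplane(i,[(276,210),(362,210),(357.2,328),(280,328)],60);pr("seat",P);pr("c",P.mean(0))
m=((h[...,1]>80)&(h[...,0]>20)&(h[...,0]<35)&(h[...,2]>180)).astype(np.uint8); m[:190]=0;m[340:]=0;m[:,:290]=0;m[:,350:]=0
k,l,st,c=cv2.connectedComponentsWithStats(m)
pr("led",onplane(i,c[1:][st[1:,4]>10],60))
roi=np.zeros(m.shape,np.uint8);roi[235:305,285:350]=1
m=((h[...,2]>190).astype(np.uint8)|m)*roi
cn=max(cv2.findContours(m,0,2)[0],key=cv2.contourArea);r=cv2.minAreaRect(cn);b=cv2.boxPoints(r);q=onplane(i,b,60);pr("board",q);pr("c",q.mean(0))
# dowel bright blobs
for (y0,y1) in((214,236),(306,332)):
    z=np.zeros_like(m);z[y0:y1,308:330]=1
    mm=(h[...,2]>110).astype(np.uint8)*z; y,x=np.nonzero(mm); print(x.min(),x.max(),y.min(),y.max())
O=np.array([607.5,213,0]);X=np.array([.9993,-.038,0])
E
```

```text
seat [[547.1, 176.5, 60.0], [550.1, 254.0, 60.0], [672.4, 249.2, 60.0], [669.5, 171.1, 60.0]]
c [609.8, 212.7, 60.0]
led [[597.5, 212.6, 60.0], [609.8, 212.0, 60.0], [621.4, 211.5, 60.0]]
board [[580.2, 191.7, 60.0], [581.8, 235.4, 60.0], [638.0, 234.4, 60.0], [636.2, 188.3, 60.0]]
c [609.0, 212.5, 60.0]
313 324 219 232
308 329 310 331
```

Emit:
arm_command(
  targets=[
    {"delta_pos": [-0.033,-0.209,-0.02],"delta_rot": [0,0,0],"fingers": 1},
    {"delta_pos": [-0.033,-0.209,-0.02],"delta_rot": [0,0,0],"fingers": 1},
    {"delta_pos": [-0.033,-0.209,0],"delta_rot": [0,0,0],"fingers": 1},
    {"delta_pos": [-0.033,-0.209,0],"delta_rot": [0,0,0],"fingers": 1},
    {"delta_pos": [-0.033,-0.209,0],"delta_rot": [0,0,0],"fingers": 1},
    {"delta_pos": [-0.033,-0.209,0],"delta_rot": [0,0,0],"fingers": 1},
    {"delta_pos": [-0.033,-0.209,0],"delta_rot": [0,0,0],"fingers": 1},
    {"delta_pos": [-0.033,-0.209,0],"delta_rot": [0,0,0],"fingers": 1},
    {"delta_pos": [-0.033,-0.209,0],"delta_rot": [0,0,0],"fingers": 1},
    {"delta_pos": [-0.033,-0.209,0],"delta_rot": [0,0,0],"fingers": 1},
    {"delta_pos": [0,0,0],"delta_rot": [0,0,0.164],"fingers": 1},
    {"delta_pos": [0,0,0],"delta_rot": [0,0,0.164],"fingers": 1},
    {"delta_pos": [0,0,0],"delta_rot": [0,0,0.164],"fingers": 1},
    {"delta_pos": [0,0,0],"delta_rot": [0,0,0.164],"fingers": 1},
    {"delta_pos": [0,0,0],"delta_rot": [0,0,0.164],"fingers": 1},
    {"delta_pos": [0,0,0],"delta_rot": [0,0,0.164],"fingers": 1},
    {"delta_pos": [0,0,0],"delta_rot": [0,0,0.164],"fingers": 1},
    {"delta_pos": [0,0,0],"delta_rot": [0,0,0.164],"fingers": 1},
    {"delta_pos": [0,0,0],"delta_rot": [0,0,0.164],"fingers": 1},
    {"delta_pos": [0,0,0],"delta_rot": [0,0,0.164],"fingers": 1},
  ],
)

```text
t: 9.5
ee_pos: [605.0, -204.7, 230.2]
tool_rot: [[0.19, 0.982, -0.0], [0.982, -0.19, 0.001], [0.001, -0.0, -1.0]]
force: [-0.5, 0.4, 0.6]
opening: 0.998
grip_force: 0.0
```

Emit:
arm_command(
  targets=[
    {"delta_pos": [0,0,0],"delta_rot": [0,0,0.164],"fingers": 1},
    {"delta_pos": [0,0,0],"delta_rot": [0,0,0.164],"fingers": 1},
    {"delta_pos": [0,0,0],"delta_rot": [0,0,0.164],"fingers": 1},
    {"delta_pos": [0,0,0],"delta_rot": [0,0,0.164],"fingers": 1},
    {"delta_pos": [0,0,0],"delta_rot": [0,0,0.164],"fingers": 1},
    {"delta_pos": [0,0,0],"delta_rot": [0,0,0],"fingers": 1},
    {"delta_pos": [0,0,0],"delta_rot": [0,0,0],"fingers": 1},
  ],
)

```text
t: 10.38
ee_pos: [605.2, -205.1, 230.2]
tool_rot: [[0.863, 0.506, -0.0], [0.506, -0.863, 0.0], [-0.0, -0.0, -1.0]]
force: [-0.1, -0.6, 0.2]
opening: 0.997
grip_force: 0.0
```

```bash
python3 - <<'E'
from h import *
s=manip.get_state(); i=manip.camera_info("wrist"); im=manip.get_image("wrist")
cv2.imwrite("pics/w3.png",im); json.dump({k:np.array(v).tolist() for k,v in i.items()},open("w3.json","w"))
print(s["t"],s["ee_pos"],s["tool_rot"].round(4).tolist(),s["qpos"].round(1))
u,v=proj(i,[[590,-214,20]])[0].astype(int); print(u,v)
x0,y0=u-120,max(0,v-90);print(x0,y0)
c=im[y0:y0+180,x0:x0+240]; cv2.imwrite("pics/z3.png",cv2.resize(c,None,fx=3.3,fy=3.3,interpolation=cv2.INTER_CUBIC))
E
```

```text
10.375 [ 605.2217894  -205.09407081  230.22936178] [[0.8628, 0.5056, -0.0002], [0.5056, -0.8628, 0.0003], [-0.0, -0.0004, -1.0]] [-14.3  39.   45.6  91.1 -30.3  63.  -20.6]
319 222
199 132
```

View pics/z3.png

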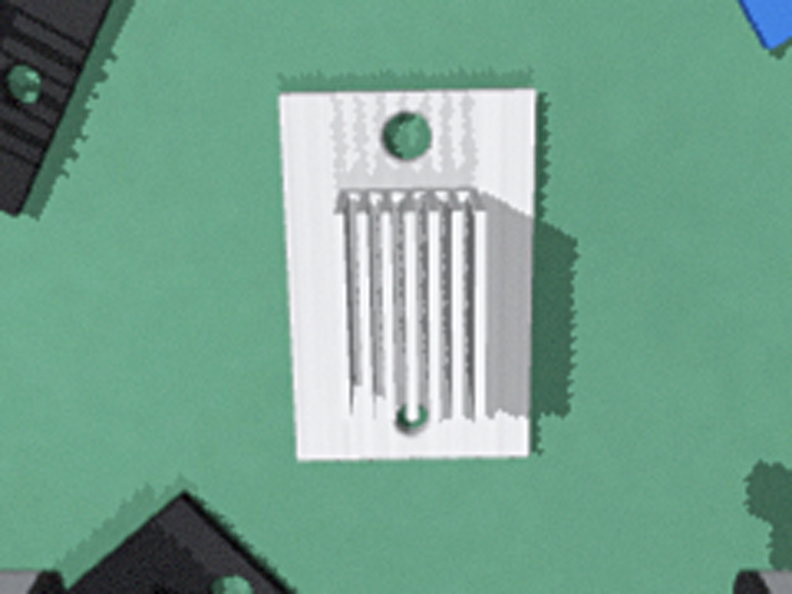

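The heat sink lies with its wide hole at the top (crop 407,135, ~50 px) and its narrow hole at the bottom (412,415). So tool +x is the heat sink's +x.

```bash
python3 - <<'E'
from h import *
i=json.load(open("w3.json")); pr=lambda n,x:print(n,np.round(x,1).tolist())
f=lambda L:np.array(L)/3.3+[199,132]
P=onplane(i,f([(281,94),(536,89),(530,457),(297,460)]),8);pr("c",P.mean(0))
for k in range(4): e=P[(k+1)%4]-P[k];print(np.linalg.norm(e).round(1),np.degrees(np.arctan2(e[1],e[0])).round(1))
H=onplane(i,f([(407,136)]),8); pr("big",H)
T=onplane(i,f([(338,212),(486,210)]),48);pr("finedge",T);pr("m",T.mean(0))
R=manip.get_state()["tool_rot"];t=manip.get_state()["ee_pos"]
C=P.mean(0); pr("delta tool",R.T@(C-t)); print(np.degrees(np.arctan2(R[1,0],R[0,0])))
A=manip.camera_info("scene"); pr("can",onplane(A,[(189,118)],150))
E
```

```text
c [593.7, -216.9, 8.0]
79.7 -58.5
124.9 -148.3
80.8 121.3
124.5 31.2
big [[634.9, -191.1, 8.0]]
finedge [[610.6, -182.0, 48.0], [632.7, -218.4, 48.0]]
m [621.6, -200.2, 48.0]
delta tool [-15.9, 4.4, 222.3]
30.32807136819434
can [[614.7, -400.2, 150.0]]
```

Emit:
arm_command(
  targets=[
    {"delta_pos": [-0.08,0.021,0.1],"delta_rot": [0,0,-0.018],"fingers": 0.8},
    {"delta_pos": [0,0,0.2],"delta_rot": [0,0,0],"fingers": 0.8},
    {"delta_pos": [0,0,0.2],"delta_rot": [0,0,0],"fingers": 0.8},
    {"delta_pos": [0,0,0.2],"delta_rot": [0,0,0],"fingers": 0.8},
    {"delta_pos": [0,0,0.2],"delta_rot": [0,0,0],"fingers": 0.8},
    {"delta_pos": [0,0,0.12],"delta_rot": [0,0,0],"fingers": 0.8},
    {"delta_pos": [0,0,0.065],"delta_rot": [0,0,0],"fingers": 0.8},
    {"delta_pos": [0,0,0],"delta_rot": [0,0,0],"fingers": 0.8},
    {"delta_pos": [0,0,0],"delta_rot": [0,0,0],"fingers": 0},
    {"delta_pos": [0,0,0],"delta_rot": [0,0,0],"fingers": 0},
    {"delta_pos": [0,0,0],"delta_rot": [0,0,0],"fingers": 0},
    {"delta_pos": [0,0,0],"delta_rot": [0,0,0],"fingers": 0},
    {"delta_pos": [0,0,0],"delta_rot": [0,0,0],"fingers": 0},
  ],
  squeeze=60,
)

```text
t: 12.05
ee_pos: [594.2, -217.2, 14.6]
tool_rot: [[0.855, 0.518, 0.002], [0.518, -0.855, -0.0], [0.001, 0.001, -1.0]]
force: [-1.7, 0.7, 7.2]
opening: 0.508
grip_force: 62.4
```

Emit:
arm_command(
  targets=[
    {"delta_pos": [0,0,-0.05],"delta_rot": [0,0,0],"fingers": 0},
    {"delta_pos": [0,0,-0.1],"delta_rot": [0,0,0],"fingers": 0},
    {"delta_pos": [0,0,-0.2],"delta_rot": [0,0,0],"fingers": 0},
    {"delta_pos": [0,0,-0.2],"delta_rot": [0,0,0],"fingers": 0},
    {"delta_pos": [0,0,-0.2],"delta_rot": [0,0,0],"fingers": 0},
    {"delta_pos": [0,0,0],"delta_rot": [0,0,0.14],"fingers": 0},
    {"delta_pos": [0,0,0],"delta_rot": [0,0,0.14],"fingers": 0},
    {"delta_pos": [0,0,0],"delta_rot": [0,0,0.14],"fingers": 0},
    {"delta_pos": [0,0,0],"delta_rot": [0,0,0.14],"fingers": 0},
    {"delta_pos": [0,0,0],"delta_rot": [0,0,0],"fingers": 0},
  ],
)

```text
t: 13.3
ee_pos: [593.7, -216.9, 164.3]
tool_rot: [[0.999, -0.041, 0.0], [-0.041, -0.999, -0.0], [0.0, 0.0, -1.0]]
force: [-0.4, -0.1, -4.1]
opening: 0.507
grip_force: 62.2
```

Emit:
arm_command(
  targets=[
    {"delta_pos": [0,-0.1,0],"delta_rot": [0,0,0],"fingers": 0},
    {"delta_pos": [0,-0.179,0],"delta_rot": [0,0,0],"fingers": 0},
    {"delta_pos": [0,-0.179,0],"delta_rot": [0,0,0],"fingers": 0},
    {"delta_pos": [0,-0.179,0],"delta_rot": [0,0,0],"fingers": 0},
    {"delta_pos": [0,-0.179,0],"delta_rot": [0,0,0],"fingers": 0},
    {"delta_pos": [0,-0.179,0],"delta_rot": [0,0,0],"fingers": 0},
    {"delta_pos": [0,-0.179,0],"delta_rot": [0,0,0],"fingers": 0},
    {"delta_pos": [0,-0.179,0],"delta_rot": [0,0,0],"fingers": 0},
    {"delta_pos": [0,-0.179,0],"delta_rot": [0,0,0],"fingers": 0},
    {"delta_pos": [0,-0.179,0],"delta_rot": [0,0,0],"fingers": 0},
    {"delta_pos": [0,-0.179,0],"delta_rot": [0,0,0],"fingers": 0},
    {"delta_pos": [-0.008,-0.179,0],"delta_rot": [0,0,0],"fingers": 0},
    {"delta_pos": [0,-0.08,0],"delta_rot": [0,0,0],"fingers": 0},
    {"delta_pos": [0,0,0],"delta_rot": [0,0,0],"fingers": 0},
    {"delta_pos": [0,0,0],"delta_rot": [0,0,0],"fingers": 0},
  ],
)

```text
t: 15.18
ee_pos: [610.1, 211.0, 163.7]
tool_rot: [[0.999, -0.042, 0.0], [-0.042, -0.999, -0.0], [0.0, 0.0, -1.0]]
force: [0.1, -0.4, -3.9]
opening: 0.507
grip_force: 62.3
```

```bash
python3 - <<'E'
from h import *
s=manip.get_state(); print(s["t"],s["ee_pos"].round(1),np.degrees(np.arctan2(s["tool_rot"][1,0],s["tool_rot"][0,0])),s["qpos"].round(1),s["force"].round(1))
im={}
for n in("scene","side","wrist"):
    I=manip.camera_info(n); im[n]=manip.get_image(n); cv2.imwrite(f"pics/{n}4.png",im[n]); json.dump({k:np.array(v).tolist() for k,v in I.items()},open(n+"4.json","w"))
    print(n,proj(I,[[609.5,212.4,60],[609.5,212.4,150]]).round())
o=np.zeros((600,800,3),np.uint8)
o[:300,:400]=cv2.resize(im["wrist"],(400,300))
I=manip.camera_info("scene");u,v=proj(I,[[609.5,212.4,100]])[0].astype(int);print(u,v)
o[300:,:400]=cv2.resize(im["scene"][v-75:v+75,u-50:u+50],(400,600))[:300] if False else cv2.resize(im["scene"][v-60:v+60,u-80:u+80],(400,300),interpolation=cv2.INTER_CUBIC)
I=manip.camera_info("side");u,v=proj(I,[[609.5,212.4,100]])[0].astype(int);print(u,v)
o[300:,400:]=cv2.resize(im["side"][v-60:v+60,u-80:u+80],(400,300),interpolation=cv2.INTER_CUBIC)
cv2.imwrite("pics/m4.png",o)
E
```

```text
15.175 [610.1 211.  163.7] -2.401503447882287 [-55.6  48.6  54.3  93.7 -44.   61.3 -80.6] [ 0.1 -0.4 -3.9]
scene [[395. 296.]
 [402. 263.]]
side [[268. 324.]
 [266. 298.]]
wrist [[318. 239.]
 [318. 296.]]
397 281
267 312
```

View pics/m4.png

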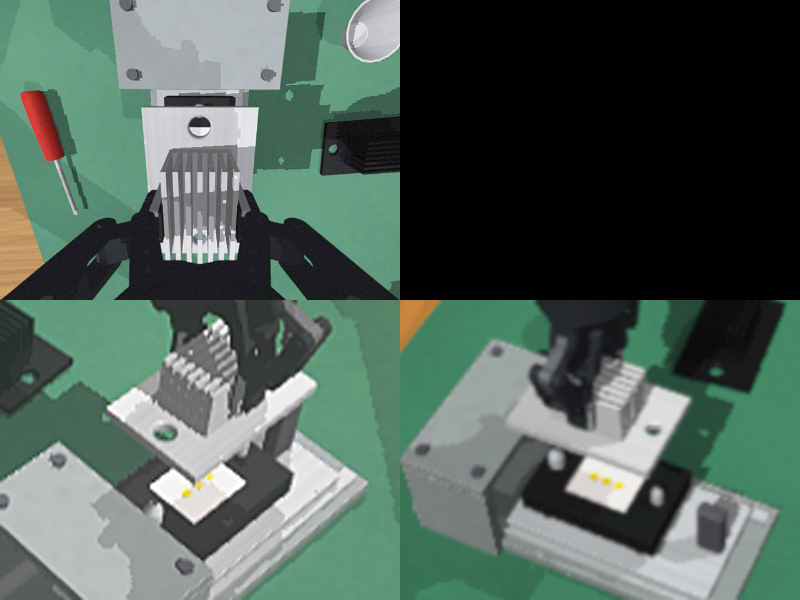

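The heat sink hangs over the seat, wide hole toward the bridge. In the wrist view the wide hole is at full-res pixel (318,202). The side view shows the LEDs and both dowels below the plate.

```bash
python3 - <<'E'
from h import *
pr=lambda n,x:print(n,np.round(x,1).tolist())
w=json.load(open("wrist4.json"));im=cv2.imread("pics/wrist4.png")
t=np.array([610.1,211.0,163.7]);a=np.radians(-2.4);X=np.array([np.cos(a),np.sin(a)]);Y=np.array([-X[1],X[0]])
fr=lambda P,c:np.round([(p[:2]-np.array(c))@np.c_[X,Y] for p in P],1).tolist()
g=cv2.cvtColor(im,cv2.COLOR_BGR2GRAY)
# plate far edge and side edges, hole
f=lambda L:np.array(L)*1.6
H=onplane(w,[f((199.5,126.5))],157); print("hole in fixture axes rel TCP",fr(H,t[:2]))
E=onplane(w,f([(141,107.5),(258.5,107.5)]),157); print("far edge",fr(E,t[:2]))
y=g[160:260,318]; print(y.tolist())
for n in("scene","side"):
    I=json.load(open(n+"4.json"));h=cv2.cvtColor(cv2.imread(f"pics/{n}4.png"),cv2.COLOR_BGR2HSV)
    m=((h[...,1]>90)&(h[...,0]>20)&(h[...,0]<34)&(h[...,2]>150)).astype(np.uint8)
    u,v=proj(I,[[609.5,212.4,60]])[0].astype(int);z=np.zeros_like(m);z[v-20:v+20,u-25:u+25]=1
    k,l,st,c=cv2.connectedComponentsWithStats(m*z);pr(n+" led",onplane(I,c[1:],60));print(st[1:,4],c[1:].round(1).tolist())
A=json.load(open("scene4.json"));B=json.load(open("side4.json"))
# corners of plate top (scene crop origin 397-80,281-60 scale 2.5 ; side 267-80,312-60)
a_=lambda L:np.array([(x/2.5+317,(yy-300)/2.5+221) for x,yy in L]); b_=lambda L:np.array([((x-400)/2.5+187,(yy-300)/2.5+252) for x,yy in L])
pa=onplane(A,a_([(107,411),(193,472),(317,378)]),157);pr("scene corners",pa);pr("c",(pa[0]+pa[2])/2)
pb=onplane(B,b_([(506,412),(647,468),(691,392)]),157);pr("side corners",pb);pr("c",(pb[0]+pb[2])/2)
E
```

```text
hole in fixture axes rel TCP [[48.7, 0.6]]
far edge [[61.8, 40.5], [61.9, -39.6]]
[42, 42, 44, 48, 40, 61, 99, 127, 153, 145, 107, 110, 207, 214, 209, 209, 210, 209, 206, 208, 209, 208, 207, 204, 198, 201, 163, 149, 122, 71, 39, 41, 42, 39, 48, 44, 42, 41, 47, 49, 47, 36, 41, 129, 220, 223, 220, 219, 220, 218, 219, 222, 219, 219, 220, 221, 226, 154, 98, 95, 105, 165, 173, 179, 202, 205, 206, 205, 204, 203, 203, 204, 206, 208, 208, 149, 118, 118, 117, 104, 96, 104, 102, 102, 101, 100, 102, 96, 97, 101, 101, 105, 100, 106, 103, 103, 104, 104, 105, 101]
scene led [[594.7, 212.1, 60.0], [609.5, 206.9, 60.0], [606.8, 212.2, 60.0], [618.6, 210.6, 60.0]]
[6 1 6 9] [[400.3, 291.2], [393.0, 294.0], [396.2, 294.8], [391.3, 297.9]]
side led [[619.5, 211.3, 60.0], [607.8, 212.3, 60.0], [596.0, 212.5, 60.0]]
[9 8 8] [[264.3, 322.1], [269.1, 324.1], [274.1, 325.9]]
scene corners [[670.4, 170.9, 157.0], [669.3, 244.5, 157.0], [543.4, 251.0, 157.0]]
c [606.9, 211.0, 157.0]
side corners [[674.1, 241.7, 157.0], [549.1, 250.7, 157.0], [545.7, 169.3, 157.0]]
c [609.9, 205.5, 157.0]
```

Emit:
arm_command(
  targets=[
    {"delta_pos": [-0.008,-0.006,0.1],"delta_rot": [0,0,0],"fingers": 0},
    {"delta_pos": [0,0,0.1],"delta_rot": [0,0,0],"fingers": 0},
    {"delta_pos": [0,0,0.1],"delta_rot": [0,0,0],"fingers": 0},
    {"delta_pos": [0,0,0.05],"delta_rot": [0,0,0],"fingers": 0},
    {"delta_pos": [0,0,0.02],"delta_rot": [0,0,0],"fingers": 0},
    {"delta_pos": [0,0,0],"delta_rot": [0,0,0],"fingers": 0},
  ],
)

```text
t: 16.08
ee_pos: [608.6, 213.6, 89.4]
tool_rot: [[0.999, -0.042, 0.0], [-0.042, -0.999, -0.0], [0.0, 0.0, -1.0]]
force: [0.9, -0.2, -3.5]
opening: 0.508
grip_force: 62.2
```

Emit:
arm_command(
  targets=[
    {"delta_pos": [0,0,0.015],"delta_rot": [0,0,0],"fingers": 0},
    {"delta_pos": [0,0,0.015],"delta_rot": [0,0,0],"fingers": 0},
    {"delta_pos": [0,0,0],"delta_rot": [0,0,0],"fingers": 0},
  ],
)

```text
t: 16.45
ee_pos: [608.6, 212.8, 83.2]
tool_rot: [[0.999, -0.043, 0.0], [-0.043, -0.999, -0.001], [0.0, 0.001, -1.0]]
force: [2.4, -6.5, -6.5]
opening: 0.504
grip_force: 62.6
```

Emit:
arm_command(
  targets=[
    {"delta_pos": [0.002,0.005,0.01],"delta_rot": [0,0,0],"fingers": 0},
    {"delta_pos": [0,0,0.015],"delta_rot": [0,0,0],"fingers": 0},
    {"delta_pos": [0,0,0],"delta_rot": [0,0,0],"fingers": 0},
  ],
)

```text
t: 16.82
ee_pos: [608.8, 212.6, 78.0]
tool_rot: [[0.999, -0.042, -0.0], [-0.042, -0.999, -0.0], [-0.0, 0.0, -1.0]]
force: [1.6, -1.5, -6.5]
opening: 0.508
grip_force: 63.0
```

Holes are on the dowels with small side forces. Press on.

Emit:
arm_command(
  targets=[
    {"delta_pos": [0,0,0.015],"delta_rot": [0,0,0],"fingers": 0},
    {"delta_pos": [0,0,0.015],"delta_rot": [0,0,0],"fingers": 0},
    {"delta_pos": [0,0,0],"delta_rot": [0,0,0],"fingers": 0},
  ],
  squeeze=90,
)

```text
t: 17.2
ee_pos: [608.8, 212.6, 72.3]
tool_rot: [[0.999, -0.042, 0.0], [-0.042, -0.999, -0.0], [0.0, 0.0, -1.0]]
force: [-0.6, -2.5, 4.4]
opening: 0.503
grip_force: 97.0
```

Emit:
arm_command(
  targets=[
    {"delta_pos": [0,0,0.012],"delta_rot": [0,0,0],"fingers": 0},
    {"delta_pos": [0,0,0.012],"delta_rot": [0,0,0],"fingers": 0},
    {"delta_pos": [0,0,0.012],"delta_rot": [0,0,0],"fingers": 0},
    {"delta_pos": [0,0,0],"delta_rot": [0,0,0],"fingers": 0},
    {"delta_pos": [0,0,0],"delta_rot": [0,0,0],"fingers": 0},
  ],
)

```text
t: 17.82
ee_pos: [608.9, 212.6, 65.4]
tool_rot: [[0.999, -0.042, 0.0], [-0.042, -0.999, 0.0], [0.0, -0.0, -1.0]]
force: [-2.9, -3.5, 9.6]
opening: 0.501
grip_force: 97.5
```

```bash
python3 - <<'E'
from h import *
s=manip.get_state(); print(s["t"],s["ee_pos"].round(1),s["force"].round(1),s["torque"].round(2),s["qpos"].round(1))
im={n:manip.get_image(n) for n in("scene","side","wrist")}
o=np.zeros((600,800,3),np.uint8)
for n,(r,c) in(("scene",(0,0)),("side",(0,400))):
    I=manip.camera_info(n);u,v=proj(I,[[609.5,212.4,70]])[0].astype(int)
    o[r:r+300,c:c+400]=cv2.resize(im[n][v-48:v+48,u-64:u+64],(400,300),interpolation=cv2.INTER_CUBIC)
o[300:,:400]=cv2.resize(im["wrist"],(400,300))
cv2.imwrite("pics/m5.png",o)
E
```

```text
17.825 [608.9 212.6  65.4] [-2.9 -3.5  9.6] [-0.86  0.57 -0.18] [-53.   54.8  48.3  96.8 -50.1  52.6 -76.4]
```

View pics/m5.png

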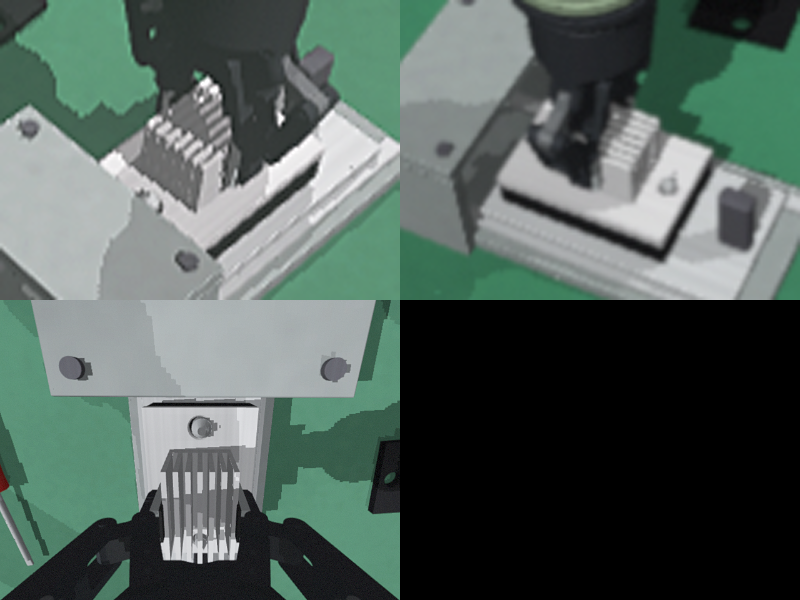

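Seated flush, with both dowels showing through the holes. I'll bias the cradle lightly toward its stop.

Emit:
arm_command(
  targets=[
    {"delta_pos": [-0.006,0,0],"delta_rot": [0,0,0],"fingers": 0},
    {"delta_pos": [-0.006,0,0],"delta_rot": [0,0,0],"fingers": 0},
    {"delta_pos": [0,0,0],"delta_rot": [0,0,0],"fingers": 0},
    {"delta_pos": [0,0,0],"delta_rot": [0,0,0],"fingers": 0},
  ],
)

```text
t: 18.48
ee_pos: [608.5, 212.6, 66.3]
tool_rot: [[0.999, -0.042, 0.005], [-0.042, -0.999, 0.0], [0.005, -0.0, -1.0]]
force: [9.8, -3.0, 8.6]
opening: 0.498
grip_force: 97.7
```

Emit:
arm_command(
  targets=[
    {"delta_pos": [0.006,0,0.004],"delta_rot": [0,0,0],"fingers": 0},
    {"delta_pos": [0.002,0,0.002],"delta_rot": [0,0,0],"fingers": 0},
    {"delta_pos": [0,0,0],"delta_rot": [0,0,0],"fingers": 0},
    {"delta_pos": [0,0,0],"delta_rot": [0,0,0],"fingers": 0},
  ],
)

```text
t: 18.98
ee_pos: [608.6, 212.6, 64.5]
tool_rot: [[0.999, -0.042, 0.001], [-0.042, -0.999, 0.0], [0.001, -0.0, -1.0]]
force: [-0.5, -3.1, 9.9]
opening: 0.501
grip_force: 97.8
```

```bash
python3 -c "
from station import manip
print(manip.sign_off())"
```

```text
the job is handed in; nothing more can be done
None
```

I handed the job in at 19 s. The cradle is fully out against its stop. The heat sink is on both dowels, looks flush in the camera views, and is still gripped. From the force and height readings, the lamp half is pressed down about 10 of its 12 mm. I did not touch the screwdriver, spray can or reflector.

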